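# Bring the open pot round on the mosaic carousel

### The arm

A 6-joint arm with a two-finger parallel gripper is mounted at the origin on the work surface. World frame = base frame: x ahead of the robot, y to its left, z up, the work surface at z = 0. Lengths are in m, angles in rad, forces in N, time in s.
With the tool pointing down it reaches from about 0.4 to 0.925 m from the base axis. Payload 3.4 kg.
Tool frame: the origin (TCP) lies midway between the tips of the shut fingers; the grasp point (between the pads) lies 19 mm behind it; y points along the fingers, z is the direction in which the jaws open and shut, and the axes are right-handed (so a half turn about y gives the same grasp; the last joint's range is limited). The gripper opens to 85 mm and grips with 20 to 120 N. Pads are 22 mm wide; open, the fingers measure 114 mm over their backs; the gripper's body (76 mm by 85 mm) begins 54 mm behind the grasp point. The pads swing forward as they close: fully open they stand 13 mm farther back than shut.
Start: joints at [1.109, 0.307, 1.506, -0, 1.328, -0.073], TCP at [0.217, 0.532, 0.231] pointing down, gripper open.
Joint ranges: [-3.12, 3.12], [-1.05, 2.28], [0.14, 2.33], [-1.42, 4.57], [0.1, 2.73], [-2.68, 2.68]. Speed limits (rad/s): [2.57, 2.57, 3.14, 3.14, 3.14, 3.14].

### API

Orientations are given as a 3x3 rotation matrix whose columns are the frame's x, y, z axes.
In Python, from station import ctrl, eyes, outline_of, landmark_of gives the robot as it stands.
- The arm moves only by the shell command python3 -m inch 'ROWS' [FORCE]. ROWS is JSON, a list of rows, each a list of 7 numbers: the shift along the tool's x, y, z in m, then the turn, a rotation vector about the tool's x, y, z in degrees, then the opening in per cent of the stroke, from 0 (shut) to 100 (fully open). A call has 1 to 8 rows; each row is the pose to reach, as a shift and turn from the pose commanded when the call began, along the tool's axes at that moment; what a row does not reach only later rows make up. A row lasts 1/12 s, in which the tool goes at most 41.7 mm and 7.16 degrees, less where a joint would pass 70% of its speed; a pose out of reach is approached as far as the arm can. A call with a gripper value outside its range is refused whole. The fingers move at their own pace and stop on an object; FORCE is the grip in N (left out, the last holds). Time passes only in rows, so rows that repeat a pose let the fingers close. It gives the time, the measured TCP pose, the force and the opening at its end, in the units of the state.
- ctrl.read_state(): the state, without advancing time (a new reading comes with each control period).
- eyes.camera(name): name is "scene" or "top"; returns a dict with "image" (400x640x3 uint8, blue, green, red), "K" (3x3 intrinsics, pixels), "extrinsics" (4x4, takes a point from camera to world coordinates). Camera axes: x right, y down, z forward; pixel columns grow to the right and rows downward; lengths in m; the calibration is good to about 2 mm. A picture is of the moment at which its call begins. There is no depth.
- ctrl.job_done(): hands the job in, once; it reports no verdict.
Trained networks look in a picture, given as the dict that the camera call returned (one of the last four; its "shot" number tells which), for a name from the list of things; names that differ only in an ending like _2 or _b are one class to them, and where a whole thing is asked for, a point or a joint stands for the part that bears it (a point fixed in the world has none). Each returns a list of dicts, best first, with "score" (0 to 1); they miss things now and then, are a little off and sometimes report something else, mostly with a low value. They report only what shows in the picture. A call takes as long as a camera call. They do not tell look-alikes from the thing itself.
- outline_of(picture, thing): "pixels" (400x640 bool, what is visible of it) and "pixel" ([column, row] in pixels, amid what is visible of it).
- landmark_of(picture, thing): "pixel" ([column, row] in pixels: a listed point, or the origin of a listed thing).
The state is a dict: "t": time; "joints": joint angles; "qd": joint speeds; "joint_efforts": joint torques, N m; "position": TCP position; "tcp_rot": TCP orientation; "ft_force": force on the tool from outside, world axes, zero at the start; "ft_torque": the same for the moment, N m; "gripper_width": finger opening in m.
Only numpy, scipy, OpenCV 4.12 (cv2) and the standard library are available. Lean on these libraries where they do the work, as an engineer would, in place of code of your own. Each camera call takes 0.05 s, during which the arm holds its last target.

### The job

Push the scalloped rim of the six-cup carousel round with your fingertips until the open pot, the only one without a lid, is at the front: squarely facing the middle of the half-laid mosaic board, where the maker works. Push gently, touch only the carousel itself and none of the pots or the jar standing in it, and leave everything else on the table where it lies. Then take your hand away with the carousel at rest.

Things in the scene. Friction and masses are not known exactly. Their poses are not given: they have to be found in the camera images.
- carousel: Turning tray of grey plastic, 270 mm across: six round cups (90 mm outside, walls 3 mm, tops 37 mm above the table) in a ring, centres 90 mm from the axis, 60 degrees apart, a V notch in the rim between neighbours. Origin: on the vertical turning axis, 10 mm above the table; z up; -x points at open_pot's cup; axes turn with it. Turns endlessly both ways, cannot lift, no detents.
- notch (a point): A point in the rim notch next to open_pot's cup, counterclockwise of it seen from above: 122 mm from the axis, 30 degrees past that cup's centre, 18 mm above the table. The other five notches follow every 60 degrees. A fingertip up to 30 mm thick, set upright here, bears on the next cup's outer wall and drives the tray. Drag 0.05 N m (about 1 N here); let go at slow speed it stops in a few degrees.
- open_pot: The open pot: a clear plastic pot 50 mm square and 34 mm tall, walls 2 mm, without a lid, glass chips showing inside, mass about 70 g, standing loose in one cup of the carousel. Origin: centre of its underside, 13 mm above the table.
- mosaic: Half-laid mosaic: plywood board 170 mm square, 8 mm thick, with glass tiles up to 12 mm above the table, lying loose to the left of the carousel, its centre 265 to 285 mm from the axis. Origin: centre of its underside; z up; +x points at the carousel's axis. The front of the carousel is the side facing this board: a pot at the front stands on the line from the axis to its centre.
- lidded_pot1: A lidded pot, like open_pot but shut with a white press-on lid 53 mm square and 4 to 6 mm thick, 40 mm tall in all, mass about 70 g, standing loose in one of the other cups of the carousel. Origin: centre of its underside.
- lidded_pot2: A lidded pot, like open_pot but shut with a white press-on lid 53 mm square and 4 to 6 mm thick, 40 mm tall in all, mass about 70 g, standing loose in one of the other cups of the carousel. Origin: centre of its underside.
- lidded_pot3: A lidded pot, like open_pot but shut with a white press-on lid 53 mm square and 4 to 6 mm thick, 40 mm tall in all, mass about 70 g, standing loose in one of the other cups of the carousel. Origin: centre of its underside.
- lidded_pot4: A lidded pot, like open_pot but shut with a white press-on lid 53 mm square and 4 to 6 mm thick, 40 mm tall in all, mass about 70 g, standing loose in one of the other cups of the carousel. Origin: centre of its underside.
- glue_jar: A round screw-top jar, 54 mm across and 45 mm tall, about 90 g, standing loose in one cup of the carousel. Origin: centre of its underside.
- paper_cup: A paper cup, 74 mm across the rim and 92 mm tall, standing on the table more than 220 mm from the carousel's axis. Origin: centre of its underside.
- loose_lid: The open pot's white lid, 53 mm square and 6 mm thick, lying on the table beside the mosaic. Origin: centre of its underside.
- marker: A marker pen, 130 mm long and 16 mm thick, lying along its own x on the table beyond the mosaic. Origin: near its middle, on the table.
Mind the look-alikes: they are no part of the job. Leave any orange look-alike of the glue_jar alone.

How it is judged:
On the way, in this order (a step that is already met when the one before it is completed fails the run):
1. the fingers push on the carousel's tray (contact force between the fingers and carousel above 0.05 N).
2. the open pot has come round to the front and the carousel stands still (y of open_pot in the frame of mosaic between -0.016 and 0.016 m and horizontal distance between open_pot and mosaic below 0.225 m and angular speed of carousel below 0.05 rad/s), for 0.2 s.
At the end, for the whole second after the job is handed in: The open pot stands within 16 mm of the line from the carousel's axis to the mosaic's centre, on the mosaic's side; the carousel is at rest; pots and jar stand upright in their cups; mosaic, cup, lid and marker are within 15 mm of where they were (all of step 2 and angle between each of open_pot, lidded_pot1, lidded_pot2, lidded_pot3, lidded_pot4, glue_jar's own z axis and vertical below 0.15 rad and z of each of open_pot, lidded_pot1, lidded_pot2, lidded_pot3, lidded_pot4, glue_jar in the frame of carousel below 0.008 m and horizontal distance between each of open_pot, lidded_pot1, lidded_pot2, lidded_pot3, lidded_pot4, glue_jar and carousel below 0.11 m and distance of each of paper_cup, loose_lid, marker, mosaic from where it was at the start of the episode below 0.015 m); the robot touches nothing.
It fails at once if a pot or the jar is touched by the robot (contact force between any of the fingers, the arm and open_pot above 1 N or contact force between any of the fingers, the arm and lidded_pot1 above 1 N or contact force between any of the fingers, the arm and lidded_pot2 above 1 N or contact force between any of the fingers, the arm and lidded_pot3 above 1 N or contact force between any of the fingers, the arm and lidded_pot4 above 1 N or contact force between any of the fingers, the arm and glue_jar above 1 N).
It fails at once if a pot or the jar is lifted out of its cup (z of any of open_pot, lidded_pot1, lidded_pot2, lidded_pot3, lidded_pot4, glue_jar in the frame of carousel above 0.015 m).
It fails at once if the carousel is flung round faster than 4 rad/s, well over half a turn a second (angular speed of carousel above 4 rad/s).
It fails at once if the carousel is struck, pressed or gripped with more than 35 N (contact force between any of the fingers, the arm and carousel above 35 N).
It fails at once if the mosaic, the cup, the lid or the marker is shifted by more than 15 mm (distance of any of paper_cup, loose_lid, marker, mosaic from where it was at the start of the episode above 0.015 m).
It also fails if it takes over 51 s, if anything falls off the work surface, if the arm or the gripper's body presses on something with over 40 N, if the wrist force passes 120 N, or if a joint passes its speed limit or range.

## Working session

There is one attempt and no reset: what is moved stays moved. The work goes in short steps, Python scripts to look and compute and a shell command to move; the robot and the scene stay as the last step left them, time stands still between calls to the robot, and variables do not carry over. Pictures are saved under pics/ and viewed, and the job is handed in when it is done.

```bash
ls; mkdir -p pics; python3 - <<'E'
from station import ctrl, eyes, outline_of, landmark_of
import cv2, numpy as np
s=ctrl.read_state(); print(s['t'],s['position'],s['tcp_rot'],s['gripper_width'])
for n in ('scene','top'):
    p=eyes.camera(n); cv2.imwrite(f'pics/{n}0.png',p['image']); print(n,p['K'],p['extrinsics'])
    for th in ('carousel','notch','open_pot','mosaic','paper_cup','loose_lid','marker','glue_jar','lidded_pot1'):
        print(th,[(np.round(r['pixel'],1).tolist(),round(r['score'],2)) for r in landmark_of(p,th)][:6])
E
```

```text
pics
0.0 [0.21716116 0.53167181 0.23040214] [[ 9.25724355e-01 -8.79372906e-04  3.78197892e-01]
 [-3.78198890e-01 -1.79316367e-03  9.25722628e-01]
 [-1.35884680e-04 -9.99998006e-01 -1.99255313e-03]] 0.085499459813842
scene [[427.54465837   0.         315.42105201]
 [  0.         427.54465837 206.49292594]
 [  0.           0.           1.        ]] [[ 0.63237838  0.48225513 -0.60624053  1.29901352]
 [ 0.7746576  -0.39548313  0.49345587 -0.61325944]
 [-0.00178628 -0.78167965 -0.62367758  0.80986095]
 [ 0.          0.          0.          1.        ]]
carousel [([282.5, 236.8], 0.76), ([202.6, 284.6], 0.59), ([249.4, 235.8], 0.56)]
notch [([324.0, 245.3], 0.86)]
open_pot [([301.1, 252.7], 0.89), ([263.4, 214.7], 0.56)]
mosaic [([361.9, 199.4], 0.93)]
paper_cup []
loose_lid [([378.7, 233.8], 0.71)]
marker [([383.6, 182.9], 0.46)]
glue_jar [([266.0, 219.0], 0.82), ([253.9, 190.9], 0.73), ([303.0, 179.7], 0.68)]
lidded_pot1 [([248.6, 235.0], 0.81), ([318.2, 233.9], 0.69), ([299.2, 213.3], 0.6), ([265.2, 256.8], 0.6)]
top [[443.21030466   0.         320.61876114]
 [  0.         443.21030466 202.22979695]
 [  0.           0.           1.        ]] [[ 0.00530986 -0.99273733  0.12018485  0.41599152]
 [-0.99988391 -0.0035543   0.01481676 -0.02868524]
 [-0.01428198 -0.12024957 -0.99264096  1.05777685]
 [ 0.          0.          0.          1.        ]]
carousel [([369.9, 191.9], 0.84), ([200.1, 196.9], 0.71)]
notch [([349.1, 149.8], 0.73)]
open_pot [([372.3, 158.5], 0.93)]
mosaic [([256.2, 188.7], 0.83)]
paper_cup [([478.1, 189.7], 0.7)]
loose_lid []
marker [([336.9, 208.1], 0.21)]
glue_jar [([366.5, 229.4], 0.92), ([409.1, 280.7], 0.87), ([348.7, 290.9], 0.67), ([279.8, 273.7], 0.63), ([370.9, 192.7], 0.62)]
lidded_pot1 [([401.7, 177.1], 0.8), ([399.2, 214.2], 0.8), ([335.6, 211.6], 0.69), ([337.8, 175.6], 0.61)]
```

View pics/scene0.png

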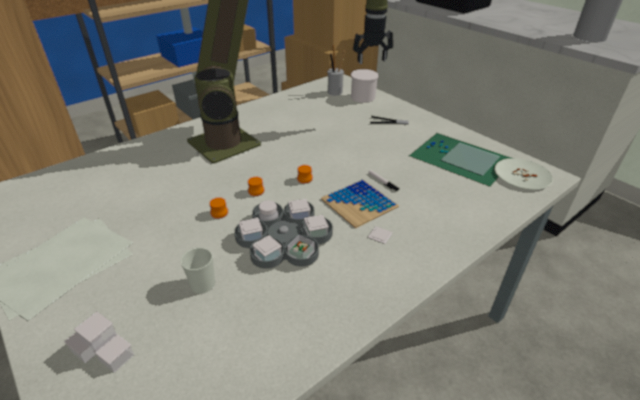

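View pics/top0.png

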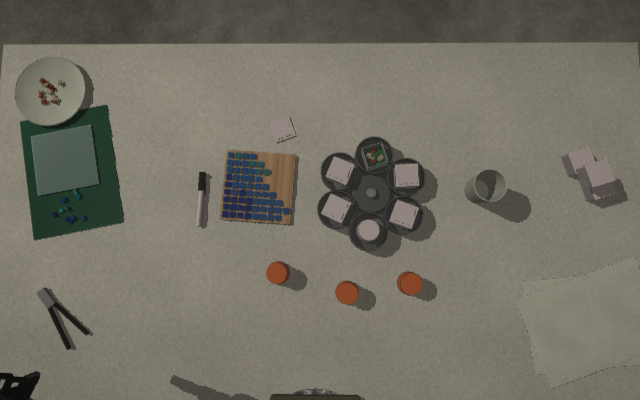

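```bash
cat > h.py <<'E'
import numpy as np
def ray(p,px,z):
    K=p['K'];E=p['extrinsics'];d=E[:3,:3]@np.linalg.inv(K)@np.array([px[0],px[1],1.]);o=E[:3,3]
    return o+d*(z-o[2])/d[2]
def proj(p,X):
    K=p['K'];E=p['extrinsics'];c=E[:3,:3].T@(np.array(X)-E[:3,3]);u=K@c;return u[:2]/u[2]
E
python3 - <<'E'
from station import eyes, outline_of
import cv2, numpy as np
p=eyes.camera('top')
im=p['image'][100:320,180:520]; cv2.imwrite('pics/topcrop.png',cv2.resize(im,None,fx=2.3,fy=2.3,interpolation=cv2.INTER_CUBIC))
from h import *
for n,px,z in (('car',(369.9,191.9),.01),('notch',(349.1,149.8),.018),('pot',(372.3,158.5),.013),('mos',(256.2,188.7),0),('cup',(478.1,189.7),0),('jar',(366.5,229.4),.013)):print(n,ray(p,px,z).round(4))
K=[('car',(282.5,236.8),.01),('notch',(324,245.3),.018),('pot',(301.1,252.7),.013),('mos',(361.9,199.4),0),('lid',(378.7,233.8),0)]
q=eyes.camera('scene')
for n,px,z in K: print('s',n,ray(q,px,z).round(4))
E
```

```text
car [ 0.5681 -0.1304  0.01  ]
notch [ 0.6686 -0.0807  0.018 ]
pot [ 0.6486 -0.1365  0.013 ]
mos [0.5765 0.1431 0.    ]
cup [ 0.5757 -0.3908  0.    ]
jar [ 0.4785 -0.1214  0.013 ]
s car [ 0.5677 -0.1352  0.01  ]
s notch [ 0.6723 -0.074   0.018 ]
s pot [ 0.6516 -0.1352  0.013 ]
s mos [0.5759 0.1612 0.    ]
s lid [0.7199 0.0872 0.    ]
```

View pics/topcrop.png

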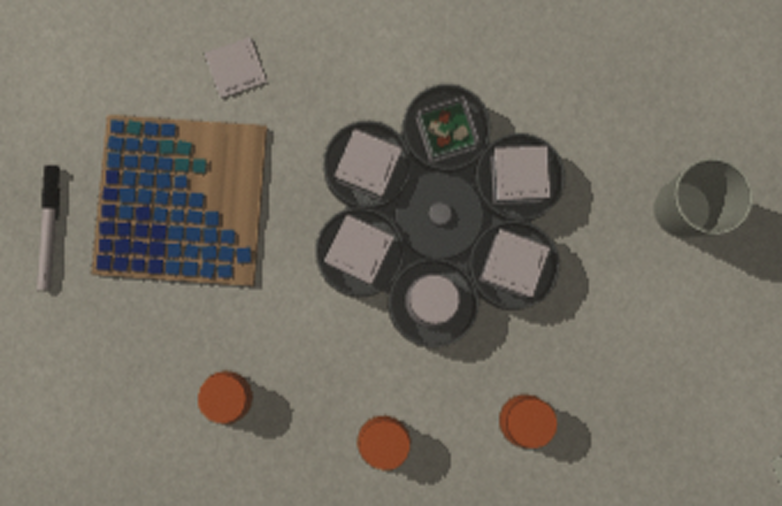

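```bash
cat > fit.py <<'E'
from station import eyes, outline_of, landmark_of
from h import *
import cv2
p=eyes.camera('top')
# mosaic corners from outline
m=outline_of(p,'mosaic')[0]['pixels'].astype(np.uint8)
c=max(cv2.findContours(m,cv2.RETR_EXTERNAL,cv2.CHAIN_APPROX_NONE)[0],key=cv2.contourArea)
W=np.array([ray(p,a,.009)[:2] for a in c[:,0,:]],np.float32)
r=cv2.minAreaRect(W*1000);print('mosaic',r)
o=outline_of(p,'carousel')[0]; m=o['pixels'].astype(np.uint8)
c=max(cv2.findContours(m,cv2.RETR_EXTERNAL,cv2.CHAIN_APPROX_NONE)[0],key=cv2.contourArea)
W=np.array([ray(p,a,.03)[:2] for a in c[:,0,:]],np.float32)
print('carousel mask circ',cv2.minEnclosingCircle(W*1000))
# fit hexa-scallop model
from scipy.optimize import least_squares
def res(v):
    k=v[2]+np.arange(6)*np.pi/3
    C=v[:2]+.09*np.c_[np.cos(k),np.sin(k)]
    d=np.linalg.norm(W[:,None]-C[None],axis=2).min(1)-.045
    return d
best=min((least_squares(res,[.568,-.132,a],loss='soft_l1',f_scale=.002) for a in np.radians(np.arange(0,60,10))),key=lambda s:s.cost)
print('scallop',best.x[:2].round(4),np.degrees(best.x[2])%60,np.abs(best.fun).mean())
for th in ('open_pot','glue_jar'):
    for q in outline_of(p,th)[:2]:
        m=q['pixels'];ys,xs=np.nonzero(m);print(th,q['score'],ray(p,(xs.mean(),ys.mean()),.04)[:2].round(4))
print([(x['pixel'],x['score'],ray(p,x['pixel'],.013)) for x in landmark_of(p,'open_pot')])
E
python3 fit.py
```

```text
mosaic ((579.1959228515625, 137.4512939453125), (172.21432495117188, 172.2600555419922), 86.22749328613281)Traceback (most recent call last):
  File "fit.py", line 10, in <module>
    o=outline_of(p,'carousel')[0]; m=o['pixels'].astype(np.uint8)
      ~~~~~~~~~~~~~~~~~~~~~~~~^^^
IndexError: list index out of range
```

The only open pot, with chips and no lid, is at crop (445,128), which is top-view pixel (373,156). All its neighbours have white lids. Next I need a better fit of the carousel.

```bash
sed -i "s/^o=outline_of(p,'carousel')\[0\]; m=o\['pixels'\].astype(np.uint8)/g=p['image'].max(2); m=((g<75)).astype(np.uint8); m[:130]=0;m[260:]=0;m[:,:310]=0;m[:,435:]=0; cv2.imwrite('pics\/m.png',m[100:300,280:480]*255)/; s/^W=np.array(\[ray(p,a,.03)/W=np.array([ray(p,a,.037)/" fit.py
python3 fit.py; python3 -c "
import cv2;i=cv2.imread('pics/m.png');cv2.imwrite('pics/m2.png',cv2.resize(i,None,fx=3,fy=3));g=cv2.imread('pics/top0.png').max(2);print(g[190,300:440:4])"
```

```text
mosaic ((580.2915649414062, 138.33370971679688), (173.69607543945312, 170.21815490722656), 85.95157623291016)
carousel mask circ ((561.6376953125, -131.39480590820312), 134.6902313232422)
scallop [ 0.5618 -0.131 ] 55.404358002480926 0.0012994443807104238
open_pot 0.56 [ 0.6491 -0.1372]
open_pot 0.34 [ 0.5565 -0.1282]
glue_jar 0.82 [ 0.3562 -0.2148]
glue_jar 0.74 [ 0.4736 -0.1205]
[([372.2, 160.1], 0.72, array([ 0.6447119 , -0.13627274,  0.013     ])), ([338.1, 172.5], 0.5, array([ 0.61429674, -0.05454387,  0.013     ]))]
[131 129 131 132 130 132 130 130  55  57  50  41  46  54  50  64  63  98
  94  47  64  61  63  39  46  45  46  45  44  46  79  78  79  78  79]
```

View pics/m2.png

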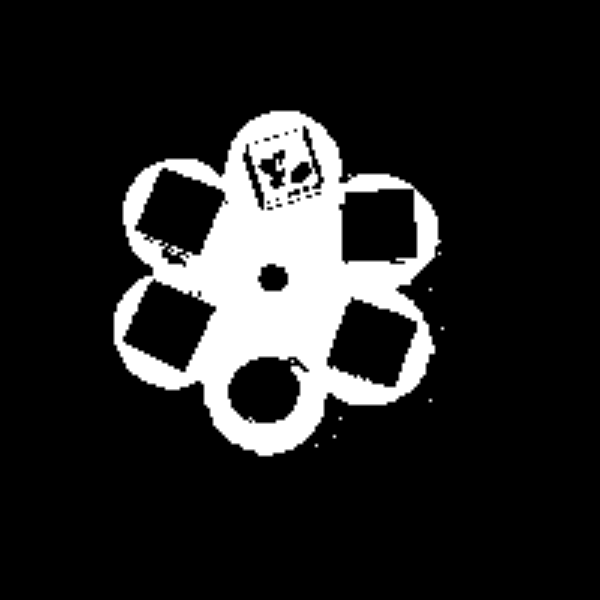

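```bash
cat > go.py <<'E'
import sys,numpy as np
from station import ctrl
s=ctrl.read_state();R=np.array(s['tcp_rot']);P=np.array(s['position'])
print('t',s['t'],'P',P.round(4),'F',np.round(s['ft_force'],2),'w',round(s['gripper_width'],4))
for a in sys.argv[1:]:
    v=np.array([float(x) for x in a.split(',')])
    if v[0]>5: # polar: degrees,radius,z about axis
        pass
    print(a,(R.T@(v-P)).round(4))
E
python3 go.py 0.6624,-0.2003,0.2304; python3 -m inch '[[0.1,0,-0.074,0,0,0,0],[0.2,0,-0.148,0,0,0,0],[0.3,0,-0.222,0,0,0,0],[0.4,0,-0.296,0,0,0,0],[0.5,0,-0.37,0,0,0,0],[0.6,0,-0.443,0,0,0,0],[0.689,0,-0.509,0,0,0,0],[0.689,0,-0.509,0,0,0,0]]' 20; python3 go.py 0.6624,-0.2003,0.2304
```

```text
t 1.5 P [0.2175 0.5323 0.2313] F [-0.    0.27  0.05] w 0.0851
0.6624,-0.2003,0.2304 [ 0.6889  0.0009 -0.5099]
t: 2.17
position: [0.3913, 0.2458, 0.2316]
tcp_rot: [[0.926, 0.001, 0.378], [-0.378, 0.0, 0.926], [0.001, -1.0, 0.001]]
ft_force: [1.0, 1.3, 0.1]
gripper_width: 0.0002
t 2.1667 P [0.3913 0.2458 0.2316] F [1.   1.32 0.14] w 0.0002
0.6624,-0.2003,0.2304 [ 0.4195  0.0012 -0.3106]
```

```bash
python3 -m inch '[[0.42,0,-0.311,0,0,0,0],[0.42,0,-0.311,0,0,0,0],[0.42,0,-0.311,0,0,0,0],[0.42,0,-0.311,0,0,0,0],[0.42,0,-0.311,0,0,0,0],[0.42,0,-0.311,0,0,0,0],[0.42,0,-0.311,0,0,0,0],[0.42,0,-0.311,0,0,0,0]]'; python3 go.py 0.6624,-0.2003,0.2304
```

```text
t: 2.83
position: [0.5644, -0.0395, 0.2315]
tcp_rot: [[0.926, 0.0, 0.379], [-0.379, 0.0, 0.926], [0.0, -1.0, 0.0]]
ft_force: [0.7, 0.1, 0.2]
gripper_width: 0.0002
t 2.8333 P [ 0.5644 -0.0395  0.2315] F [0.71 0.05 0.2 ] w 0.0002
0.6624,-0.2003,0.2304 [ 0.1516  0.0011 -0.1117]
```

```bash
python3 -m inch '[[0.151,0,-0.112,0,0,0,0],[0.151,0,-0.112,0,0,0,0],[0.151,0,-0.112,0,0,0,0],[0.151,0,-0.112,0,0,0,0],[0.151,0,-0.112,0,0,0,0],[0.151,0,-0.112,0,0,0,0],[0.151,0,-0.112,0,0,0,0],[0.151,0,-0.112,0,0,0,0]]'; python3 go.py 0.6624,-0.2003,0.12 0.6624,-0.2003,0.018
```

```text
t: 3.5
position: [0.6604, -0.1976, 0.2308]
tcp_rot: [[0.926, -0.001, 0.378], [-0.378, 0.001, 0.926], [-0.002, -1.0, 0.001]]
ft_force: [0.3, 0.5, 0.9]
gripper_width: -0.0002
t 3.5 P [ 0.6604 -0.1976  0.2308] F [0.27 0.51 0.94] w -0.0002
0.6624,-0.2003,0.12 [ 0.0031  0.1108 -0.0018]
0.6624,-0.2003,0.018 [ 0.0032  0.2128 -0.0019]
```

```bash
python3 -m inch '[[0.003,0.04,-0.002,0,0,0,0],[0.003,0.08,-0.002,0,0,0,0],[0.003,0.12,-0.002,0,0,0,0],[0.003,0.15,-0.002,0,0,0,0],[0.003,0.15,-0.002,0,0,0,0],[0.003,0.15,-0.002,0,0,0,0]]'; python3 go.py 0.6624,-0.2003,0.02
python3 - <<'E'
from station import eyes,ctrl
from h import *
import cv2
R=[]
for n in ('scene','top'):
    p=eyes.camera(n);im=p['image'].copy()
    a=proj(p,[.6624,-.2003,.018]);b=proj(p,[.562,-.131,.037])
    for q in (a,b): cv2.circle(im,tuple(int(round(x)) for x in q),2,(0,0,255),-1)
    c=im[int(a[1])-90:int(a[1])+60,int(a[0])-110:int(a[0])+90]; R.append(cv2.resize(c,(400*1,300)))
cv2.imwrite('pics/d1.png',np.hstack(R))
E
```

```text
t: 4.0
position: [0.6612, -0.1991, 0.0801]
tcp_rot: [[0.926, -0.004, 0.377], [-0.377, 0.002, 0.926], [-0.005, -1.0, 0.0]]
ft_force: [-0.8, -0.5, 0.2]
gripper_width: 0.0003
t 4.0 P [ 0.6612 -0.1991  0.0801] F [-0.84 -0.45  0.17] w 0.0003
0.6624,-0.2003,0.02 [ 0.0018  0.0601 -0.0007]
```

View pics/d1.png

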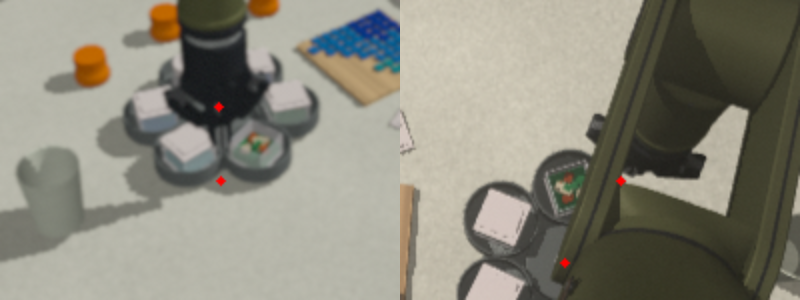

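In the scene crop the shut fingers hang above the notch between the open pot's cup and its clockwise neighbour. The target dot at (220,181) sits in that notch, so I'll lower gently.

```bash
python3 -m inch '[[0.002,0.012,-0.001,0,0,0,0],[0.002,0.024,-0.001,0,0,0,0],[0.002,0.036,-0.001,0,0,0,0],[0.002,0.046,-0.001,0,0,0,0],[0.002,0.054,-0.001,0,0,0,0],[0.002,0.060,-0.001,0,0,0,0],[0.002,0.060,-0.001,0,0,0,0]]'
cat > arc.py <<'E'
# tool shifts for points on the arc about the axis: args = degrees
import sys,numpy as np
from station import ctrl
s=ctrl.read_state();R=np.array(s['tcp_rot']);P=np.array(s['position'])
C=np.array([.562,-.131]);d=P[:2]-C
print('t',round(s['t'],2),'ang',np.degrees(np.arctan2(d[1],d[0])).round(2),'r',np.hypot(*d).round(4),'z',P[2].round(4),'F',np.round(s['ft_force'],1))
for a in sys.argv[1:]:
    t=np.radians(float(a));v=np.array([C[0]+.122*np.cos(t),C[1]+.122*np.sin(t),.02])
    print(a,(R.T@(v-P)).round(4).tolist())
E
python3 arc.py -33 -30 -27 -24 -21 -18 -15 -12
```

```text
t: 4.68
position: [0.6632, -0.2025, 0.019]
tcp_rot: [[0.926, -0.004, 0.378], [-0.378, 0.001, 0.926], [-0.004, -1.0, -0.0]]
ft_force: [0.0, 0.2, 0.2]
gripper_width: 0.0001
t 4.68 ang -35.24 r 0.1239 z 0.019 F [0.  0.2 0.2]
-33 [-0.0008, -0.001, 0.0051]
-30 [0.0002, -0.001, 0.0114]
-27 [0.0009, -0.001, 0.0177]
-24 [0.0013, -0.001, 0.0241]
-21 [0.0013, -0.001, 0.0305]
-18 [0.001, -0.001, 0.0369]
-15 [0.0003, -0.001, 0.0432]
-12 [-0.0006, -0.001, 0.0496]
```

```bash
python3 -m inch '[[-0.001,-0.001,0.003,0,0,0,0],[0,-0.001,0.006,0,0,0,0],[0,-0.001,0.0095,0,0,0,0],[0.0005,-0.001,0.0135,0,0,0,0],[0.001,-0.001,0.0177,0,0,0,0],[0.0013,-0.001,0.022,0,0,0,0],[0.0013,-0.001,0.0265,0,0,0,0],[0.0013,-0.001,0.031,0,0,0,0]]'; python3 arc.py -18 -15 -12 -9 -6 -3 0 3
python3 - <<'E'
from station import eyes
import cv2
p=eyes.camera('scene');cv2.imwrite('pics/s1.png',cv2.resize(p['image'][150:300,180:420],None,fx=3,fy=3))
E
```

```text
t: 5.35
position: [0.6778, -0.1742, 0.0225]
tcp_rot: [[0.926, 0.0, 0.378], [-0.378, -0.0, 0.926], [0.0, -1.0, -0.0]]
ft_force: [-0.1, 0.1, 0.8]
gripper_width: -0.0003
t 5.35 ang -20.45 r 0.1236 z 0.0225 F [-0.1  0.1  0.8]
-18 [-0.0019, 0.0025, 0.0052]
-15 [-0.0025, 0.0025, 0.0115]
-12 [-0.0035, 0.0025, 0.0178]
-9 [-0.0048, 0.0025, 0.0241]
-6 [-0.0064, 0.0025, 0.0303]
-3 [-0.0083, 0.0025, 0.0364]
0 [-0.0106, 0.0025, 0.0423]
3 [-0.0132, 0.0025, 0.0482]
```

View pics/s1.png

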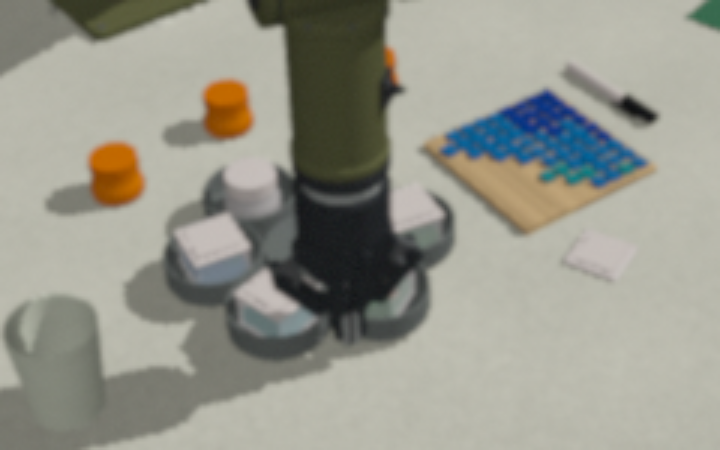

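The carousel is turning with the fingers, which are in the notch at crop (350,330). I'll continue the arc.

```bash
python3 -m inch '[[-0.002,0.002,0.005,0,0,0,0],[-0.0025,0.002,0.011,0,0,0,0],[-0.0035,0.002,0.017,0,0,0,0],[-0.005,0.002,0.023,0,0,0,0],[-0.0064,0.002,0.029,0,0,0,0],[-0.0083,0.002,0.035,0,0,0,0],[-0.0105,0.002,0.041,0,0,0,0],[-0.013,0.002,0.047,0,0,0,0]]'; python3 arc.py 4 7 10 13 16 19 22 25 
```

```text
t: 6.07
position: [0.6828, -0.1254, 0.02]
tcp_rot: [[0.926, -0.001, 0.378], [-0.378, 0.0, 0.926], [-0.001, -1.0, -0.0]]
ft_force: [0.2, -0.8, 0.6]
gripper_width: 0.0002
t 6.07 ang 2.63 r 0.1209 z 0.02 F [ 0.2 -0.8  0.6]
4 [-0.0003, 0.0, 0.0031]
7 [-0.0033, 0.0, 0.0087]
10 [-0.0065, 0.0, 0.0142]
13 [-0.0101, 0.0, 0.0195]
16 [-0.0139, 0.0, 0.0247]
19 [-0.018, 0.0, 0.0296]
22 [-0.0223, 0.0, 0.0343]
25 [-0.0269, 0.0001, 0.0387]
```

```bash
python3 -m inch '[[-0.001,0,0.004,0,0,0,0],[-0.0033,0,0.009,0,0,0,0],[-0.0065,0,0.014,0,0,0,0],[-0.010,0,0.0195,0,0,0,0],[-0.014,0,0.0247,0,0,0,0],[-0.018,0,0.0296,0,0,0,0],[-0.0223,0,0.0343,0,0,0,0],[-0.027,0,0.0387,0,0,0,0]]'; python3 arc.py 28 31 34 37 40 42.5 45 47 
```

```text
t: 6.73
position: [0.6726, -0.0796, 0.0203]
tcp_rot: [[0.926, 0.0, 0.378], [-0.378, -0.0, 0.926], [0.0, -1.0, 0.0]]
ft_force: [1.0, -0.8, 0.1]
gripper_width: 0.0002
t 6.73 ang 24.91 r 0.122 z 0.0203 F [ 1.  -0.8  0.1]
28 [-0.0049, 0.0003, 0.0043]
31 [-0.0099, 0.0003, 0.0083]
34 [-0.0152, 0.0003, 0.012]
37 [-0.0206, 0.0003, 0.0154]
40 [-0.0261, 0.0003, 0.0185]
42.5 [-0.0309, 0.0003, 0.0209]
45 [-0.0358, 0.0003, 0.0231]
47 [-0.0397, 0.0003, 0.0246]
```

```bash
python3 -m inch '[[-0.005,0,0.0043,0,0,0,0],[-0.010,0,0.0083,0,0,0,0],[-0.015,0,0.012,0,0,0,0],[-0.0206,0,0.0154,0,0,0,0],[-0.026,0,0.0185,0,0,0,0],[-0.031,0,0.0209,0,0,0,0],[-0.0355,0,0.023,0,0,0,0],[-0.039,0,0.0244,0,0,0,0]]'; python3 -m inch '[[0,0,0,0,0,0,0],[0,0,0,0,0,0,0],[0,0,0,0,0,0,0]]'; python3 arc.py 48 50 52 54 56
python3 - <<'E'
from station import eyes,landmark_of
from h import *
import cv2
p=eyes.camera('scene');q=eyes.camera('top');print([(x['pixel'],x['score'],ray(p,x['pixel'],.013)) for x in landmark_of(p,'open_pot')])
a=p['image'][150:300,180:420];b=q['image'][120:270,210:450];cv2.imwrite('pics/s2.png',cv2.resize(np.hstack([a,b]),None,fx=1.66,fy=1.66))
E
```

```text
t: 7.4
position: [0.6454, -0.0424, 0.0203]
tcp_rot: [[0.926, -0.0, 0.378], [-0.378, 0.0, 0.926], [-0.0, -1.0, -0.0]]
ft_force: [0.2, -0.5, -0.3]
gripper_width: -0.0001
t: 7.65
position: [0.6461, -0.043, 0.0203]
tcp_rot: [[0.926, 0.0, 0.378], [-0.378, -0.0, 0.926], [0.0, -1.0, 0.0]]
ft_force: [0.8, 0.3, -0.1]
gripper_width: -0.0007
t 7.65 ang 46.3 r 0.1218 z 0.0203 F [ 0.8  0.3 -0.1]
48 [-0.0033, 0.0003, 0.0015]
50 [-0.0073, 0.0003, 0.0029]
52 [-0.0114, 0.0003, 0.0041]
54 [-0.0155, 0.0003, 0.0052]
56 [-0.0197, 0.0003, 0.0061]
[([313.8, 226.4], 0.53, array([ 0.59134747, -0.04331475,  0.013     ]))]
```

View pics/s2.png

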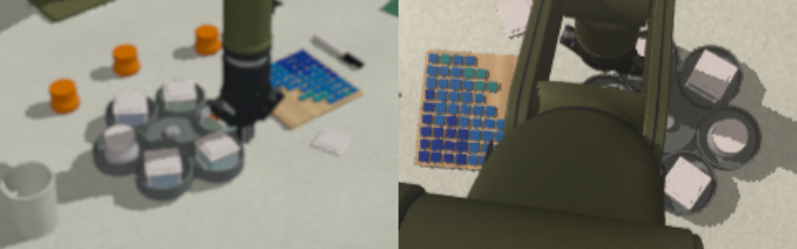

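```bash
cat > ang.py <<'E'
from station import eyes,landmark_of
from h import *
C=np.array([.562,-.131])
def A(v): d=v[:2]-C; return np.degrees(np.arctan2(d[1],d[0])).round(1),np.hypot(*d).round(3)
for n in ('scene','top'):
    p=eyes.camera(n)
    for th,off in (('glue_jar',180),('open_pot',0)):
        for x in landmark_of(p,th):
            a,r=A(ray(p,x['pixel'],.013))
            if .07<r<.11: print(n,th,round(x['score'],2),'pot angle',(a+off+180)%360-180,r)
    for x in landmark_of(p,'lidded_pot1'):
        a,r=A(ray(p,x['pixel'],.013))
        if .07<r<.11: print(n,'lidded',round(x['score'],2),'mod60',a%60,r)
E
python3 ang.py
```

```text
scene glue_jar 0.78 pot angle 73.80000000000001 0.095
scene open_pot 0.73 pot angle 74.4 0.089
scene lidded 0.88 mod60 15.099999999999994 0.098
scene lidded 0.86 mod60 11.8 0.097
scene lidded 0.8 mod60 16.0 0.087
scene lidded 0.57 mod60 15.300000000000011 0.088
top glue_jar 0.9 pot angle 77.89999999999998 0.084
top open_pot 0.35 pot angle 69.6 0.092
top lidded 0.8 mod60 15.0 0.087
top lidded 0.66 mod60 16.0 0.087
top lidded 0.62 mod60 19.4 0.092
```

```bash
python3 -m inch '[[-0.0033,0,0.0015,0,0,0,0],[-0.0065,0,0.0026,0,0,0,0],[-0.0095,0,0.0036,0,0,0,0],[-0.0125,0,0.0044,0,0,0,0],[-0.0155,0,0.0052,0,0,0,0],[-0.018,0,0.0058,0,0,0,0],[-0.0205,0,0.0063,0,0,0,0],[-0.022,0,0.0066,0,0,0,0]]'; python3 -m inch '[[0,0,0,0,0,0,0],[0,0,0,0,0,0,0],[0,0,0,0,0,0,0]]'; python3 arc.py 57 59; python3 ang.py
```

```text
t: 8.87
position: [0.6277, -0.0282, 0.0203]
tcp_rot: [[0.926, -0.0, 0.378], [-0.378, 0.0, 0.926], [-0.0, -1.0, -0.0]]
ft_force: [-0.2, -0.2, 0.1]
gripper_width: -0.0003
t: 9.12
position: [0.6281, -0.0285, 0.0203]
tcp_rot: [[0.926, -0.0, 0.378], [-0.378, -0.0, 0.926], [-0.0, -1.0, -0.0]]
ft_force: [-1.2, 0.2, -0.0]
gripper_width: 0.0002
t 9.12 ang 57.2 r 0.1219 z 0.0203 F [-1.2  0.2 -0. ]
57 [0.0004, 0.0003, -0.0]
59 [-0.0038, 0.0003, 0.0007]
scene glue_jar 0.92 pot angle 85.80000000000001 0.089
scene open_pot 0.56 pot angle 88.10000000000002 0.093
scene lidded 0.89 mod60 19.80000000000001 0.097
scene lidded 0.76 mod60 22.2 0.094
scene lidded 0.61 mod60 23.9 0.082
scene lidded 0.56 mod60 19.19999999999999 0.091
top glue_jar 0.57 pot angle 93.10000000000002 0.082
top open_pot 0.72 pot angle 84.0 0.089
top lidded 0.88 mod60 28.099999999999994 0.087
top lidded 0.56 mod60 26.0 0.101
top lidded 0.5 mod60 24.099999999999994 0.092
```

Estimates are about 86°, which is on target. I'll back off slightly, lift straight up, then swing clear of the top camera's view to check.

```bash
python3 -m inch '[[0.0015,0,0,0,0,0,0],[0.003,0,-0.0005,0,0,0,0],[0.003,-0.01,-0.0005,0,0,0,0],[0.003,-0.03,-0.0005,0,0,0,0],[0.003,-0.06,-0.0005,0,0,0,0],[0.003,-0.10,-0.0005,0,0,0,0],[0.003,-0.14,-0.0005,0,0,0,0],[0.003,-0.18,-0.0005,0,0,0,0]]'; python3 go.py 0.45,0.33,0.22
```

```text
t: 10.18
position: [0.6302, -0.0301, 0.2027]
tcp_rot: [[0.926, -0.0, 0.378], [-0.378, -0.0, 0.926], [-0.0, -1.0, -0.0]]
ft_force: [0.4, 0.1, -0.2]
gripper_width: 0.0003
t 10.1833 P [ 0.6302 -0.0301  0.2027] F [ 0.43  0.09 -0.19] w 0.0003
0.45,0.33,0.22 [-0.303  -0.0173  0.2652]
```

```bash
python3 -m inch '[[-0.303,-0.017,0.265,0,0,0,0],[-0.303,-0.017,0.265,0,0,0,0],[-0.303,-0.017,0.265,0,0,0,0],[-0.303,-0.017,0.265,0,0,0,0],[-0.303,-0.017,0.265,0,0,0,0],[-0.303,-0.017,0.265,0,0,0,0],[-0.303,-0.017,0.265,0,0,0,0],[-0.303,-0.017,0.265,0,0,0,0]]' >/dev/null;  python3 go.py 0.35,0.43,0.23
```

```text
t 10.85 P [0.4804 0.2692 0.2155] F [ 0.59 -0.01 -0.47] w 0.0001
0.35,0.43,0.23 [-0.1815 -0.0145  0.0995]
```

```bash
python3 -m inch '[[-0.18,-0.014,0.1,0,0,0,0],[-0.18,-0.014,0.1,0,0,0,0],[-0.18,-0.014,0.1,0,0,0,0],[-0.18,-0.014,0.1,0,0,0,0],[-0.18,-0.014,0.1,0,0,0,0],[-0.18,-0.014,0.1,0,0,0,0],[-0.18,-0.014,0.1,0,0,0,0]]' |head -2;  python3 fit.py; python3 ang.py; python3 - <<'E'
from station import eyes
import cv2
p=eyes.camera('top');cv2.imwrite('pics/t3.png',cv2.resize(p['image'][100:320,180:520],None,fx=2.3,fy=2.3))
E
```

```text
t: 11.43
position: [0.3512, 0.43, 0.2293]
mosaic ((580.4085693359375, 138.31875610351562), (173.89430236816406, 169.95541381835938), 86.08885192871094)
carousel mask circ ((561.7905883789062, -132.32424926757812), 135.16635131835938)
scallop [ 0.5618 -0.1311] 25.459584855064644 0.0013128867152355096
open_pot 0.68 [ 0.5701 -0.043 ]
glue_jar 0.94 [0.3773 0.0837]
glue_jar 0.78 [ 0.3352 -0.072 ]
[([332.7, 191.8], 0.88, array([ 0.56760233, -0.04172111,  0.013     ]))]
scene glue_jar 0.63 pot angle 86.10000000000002 0.094
scene open_pot 0.78 pot angle 88.19999999999999 0.103
scene lidded 0.9 mod60 19.2 0.085
scene lidded 0.9 mod60 22.80000000000001 0.097
scene lidded 0.76 mod60 26.700000000000003 0.091
scene lidded 0.69 mod60 28.900000000000006 0.086
top glue_jar 0.87 pot angle 88.10000000000002 0.088
top lidded 0.93 mod60 24.6 0.093
top lidded 0.89 mod60 24.5 0.086
top lidded 0.83 mod60 21.30000000000001 0.093
```

View pics/t3.png

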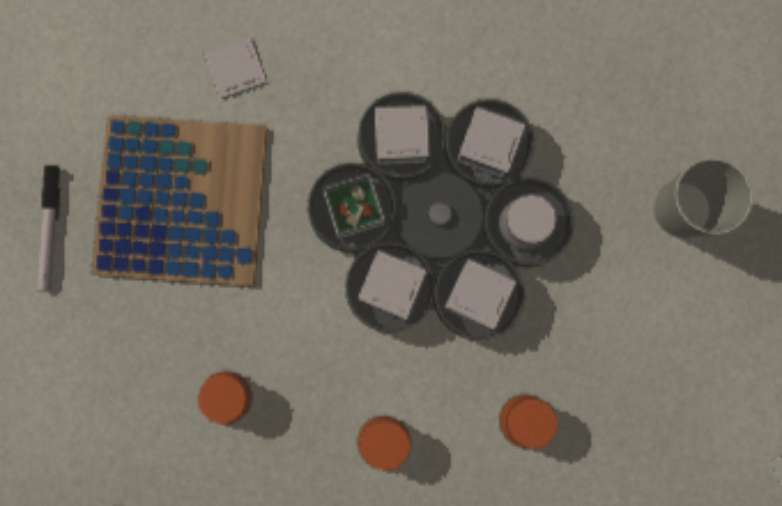

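The open pot at crop (355,205) is in line with the board's centre. The fitted cup angle is 85.5° against a target of about 86.2°, and everything else is where it was. I'm handing in.

```bash
python3 -m inch '[[0,0,0,0,0,0,0],[0,0,0,0,0,0,0],[0,0,0,0,0,0,0]]'|head -1; python3 -c "
from station import ctrl
print(ctrl.job_done())"
```

```text
t: 12.38
the job is handed in; nothing more can be done
None
```

The open pot is at the front, facing the middle of the mosaic board, and the job is handed in at about 12.4 s. No verdict was reported.

I set the shut fingers upright in the rim notch just clockwise of the open pot's cup. Then I pushed the carousel about 90° counterclockwise at around 0.6 rad/s, slowing down near the end. I backed the fingers off, lifted them straight up and moved the arm away.

**Pot position:** with the arm clear, the top-camera fit put the open pot's cup at 85.5°. The line from the axis to the board's centre is at about 86.2°, so the pot is roughly 1–2 mm off that line (limit 16 mm).

**Forces:** wrist readings stayed around 1 N wherever I read them.

**Everything else:** all pots and the jar look upright in their cups. The mosaic measured within about 1 mm of where it started, and the lid, marker, cup and orange look-alikes show no visible shift in the top view. I did not measure these last four.

**Disagreements between checks:** the network estimates of the pot's angle scattered by several degrees. The final jar and open-pot readings spanned 86–88°, and the lidded pots spread more widely, so I relied on the outline fit. The carousel outline network found nothing at first, so I used a brightness threshold for that fit instead.

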